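# Pour ballast balls into the spring-hung weighing pan

### The arm

A 6-joint arm with a two-finger parallel gripper is mounted at the origin on the work surface. World frame = base frame: x ahead of the robot, y to its left, z up, the work surface at z = 0. Lengths are in m, angles in rad, forces in N, time in s.
With the tool pointing down it reaches from about 0.35 to 0.85 m from the base axis. Payload 8.1 kg.
Tool frame: the origin (TCP) lies on the centre line of the jaws, within the pads' length; the fingertips stand robot.tip_extent ahead of it and the grasp point (between the pads) lies 11 mm behind it (robot.tip_extent is the distance from the TCP to the fingertips, in m); y points along the fingers, z is the direction in which the jaws open and shut, and the axes are right-handed (so a half turn about y gives the same grasp; the last joint's range is limited). The gripper opens to 93 mm and grips with 3 to 60 N. Pads are 15 mm wide; open, the fingers measure 128 mm over their backs; the gripper's body (75 mm by 188 mm) begins 65 mm behind the grasp point.
Start: joints at [-0.085, 0.13, 1.488, -0, 1.523, -0.085], TCP at [0.6, 0, 0.227] pointing down, gripper open.
Joint ranges: [-2.96, 2.96], [-0.89, 2.26], [0.02, 2.5], [-1.34, 4.48], [0, 2.73], [-2.66, 2.66]. Speed limits (rad/s): [2.39, 2.39, 2.79, 3.14, 3.14, 3.14].

### API

Orientations are given as a rotation vector (axis times angle).
In Python, from plant import monitor, optics, robot gives the robot as it stands.
- The arm moves only by the shell command python3 -m inch 'ROWS' [OPENING] [FORCE]. ROWS is JSON, a list that holds one entry, the list of rows, each a list of 6 numbers: the shift along the tool's x, y, z in mm, then the turn, a rotation vector about the tool's x, y, z in rad. A call has 1 to 8 rows; each row shifts and turns the commanded pose from where the row before left it, along the tool's axes as they then stand; what a row does not reach is not made up. A row lasts 1/8 s, in which the tool goes at most 62.5 mm and 10.7 degrees, less where a joint would pass 70% of its speed; a pose out of reach is approached as far as the arm can. A call is refused whole if a number of a shift passes 62.5 or a number of a turn 0.188, either way. A call with a gripper value outside its range is refused whole. OPENING is the finger opening in mm, from 0 to 93, set as the call begins (- or left out, the last holds). The fingers move at their own pace and stop on an object; FORCE is the grip in N (left out, the last holds). Time passes only in rows, so rows that do not move let the fingers close. It gives the time, the measured TCP pose, the force and the opening at its end, in the units of the state.
- monitor.read_state(): the state, without advancing time (a new reading comes with each control period).
- optics.read_camera(name): name is "scene" or "side" or "wrist"; returns a dict with "image" (420x560x3 uint8, blue, green, red), "fx", "fy", "cx", "cy" (pixels), "rvec" (rotation vector, rad) and "tvec" (3), from world to camera coordinates, as OpenCV has them. Camera axes: x right, y down, z forward; pixel columns grow to the right and rows downward; lengths in m; the calibration is good to about 2 mm. The wrist camera is an equidistant fisheye: a pixel r from the principal point sees the ray r / f radians off the axis. A picture is of the moment at which its call begins. There is no depth.
- robot.close_job(): hands the job in, once; it reports no verdict.
The state is a dict: "t": time; "q": joint angles; "dq": joint speeds; "joint_torque": joint torques, N m; "tool_pos": TCP position; "orientation": TCP orientation; "force": force on the tool from outside, world axes, zero at the start; "wrist_torque": the same for the moment, N m; "opening": finger opening in m.
Only numpy, scipy, OpenCV 4.12 (cv2) and the standard library are available. Lean on these libraries where they do the work, as an engineer would, in place of code of your own. Each camera call takes 0.05 s, during which the arm holds its last target.

### The job

In this model-making studio, pick up the open-mouthed pouring tray that holds the steel balls by its handle and tip the balls out of its ramped mouth into the round pan hung on springs in the low square frame, until the pan has sunk fully onto its stop. Then stand the tray upright on the table again, clear of the frame, and let go.

Things in the scene. Friction and masses are not known exactly. Their poses are not given: they have to be found in the camera images.
- tray: Aluminium pouring tray, 0.16 kg, with 4 steel balls (24 mm, 57 g each) in it. 122 long (x), 92 wide (y), walls 36 high. Origin: centre of the underside, z up. The mouth is the open -x end: the flat floor (4 thick) rises from x -31 as a 22 degree ramp to the lip at x -62, z 16. Balls roll out when the mouth is tipped down 30 degrees or more; 45 to 50 empties it. Not the closed pencil tote.
- tray_grip (a point): Middle of the tray's wooden handle bar, 86 mm straight above the tray's origin, same axes as the tray. The bar lies across the tray along y: 14 mm thick (x), 34 mm tall (17 mm above and below this point), 84 mm long between two side posts. Pinch it from above with the fingers closing along the tray's x; the balls pass below it. The weight hangs about under it.
- pan (a joint): Sinking of the round pan in m: 0 = up (empty), 0.020 = down on its hard stop. It slides straight down without tilting and springs back when unloaded. One ball hardly moves it, two do not bring it to the stop, three or all four of the balls hold it on the stop.
- pan_floor (a point): Centre of the steel pan's inner floor; sinks with it; z up. The pan is an open bowl, inside 144 mm wide at the rim, 54 deep; when up, its floor is 64 and its rim 118 mm above the table. It hangs on springs in a fixed square frame, 210 mm outside, 126 mm high (x, y along its sides), with nothing above it. The plain steel dish on the table is not it.
Not all that is in view belongs to the job. Leave any blue or purple look-alike of the tray alone.

How it is judged:
On the way:
1. the tray is held above the pan and tipped (angle between tray's own z axis and vertical above 0.35 rad and height (world z) of tray above 0.08 m and horizontal distance between tray and pan_floor below 0.18 m).
At the end, for the whole second after the job is handed in: The pan rests on its stop (sunk more than 18 mm of 20) under the poured balls; the tray stands upright (within 10 degrees) on the table (underside within 10 mm), at rest, its centre more than 140 mm from the pan's centre (value of joint pan above 0.018 m and velocity of joint pan below 0.02 m/s and height (world z) of tray below 0.01 m and angle between tray's own z axis and vertical below 0.17 rad and horizontal distance between tray and pan_floor above 0.14 m and linear speed of tray below 0.03 m/s); the robot touches nothing.
It also fails if it takes over 61 s, if anything falls off the work surface, if the arm or the gripper's body presses on something with over 40 N, if the wrist force passes 120 N, or if a joint passes its speed limit or range.

## Working session

There is one attempt and no reset: what is moved stays moved. The work goes in short steps, Python scripts to look and compute and a shell command to move; the robot and the scene stay as the last step left them, time stands still between calls to the robot, and variables do not carry over. Pictures are saved under pics/ and viewed, and the job is handed in when it is done.

```bash
ls; mkdir -p pics; python3 - <<'E'
from plant import monitor, optics, robot
import cv2
s=monitor.read_state(); print(s); print(robot.tip_extent)
for n in ("scene","side","wrist"):
    c=optics.read_camera(n); cv2.imwrite(f"pics/{n}0.png",c["image"]); print(n,{k:v for k,v in c.items() if k!="image"})
E
```

```text
pics
{'t': 0.0, 'q': array([-8.53825006e-02,  1.31185612e-01,  1.48925993e+00, -8.87140095e-06,
        1.52295694e+00, -8.53737620e-02]), 'dq': array([-0.00084604,  0.00105086, -0.00085324,  0.00070112,  0.0013675 ,
        0.00055744]), 'joint_torque': array([-1.61290725e-03, -5.59853125e+01, -4.91755986e+01,  7.67333270e-02,
        3.59135563e-02, -2.97389461e-04]), 'tool_pos': array([5.99464319e-01, 7.54053005e-05, 2.25583431e-01]), 'orientation': array([-1.2104168 ,  1.21060283, -1.20824506]), 'force': array([ 0.42575628, -0.48025003,  0.83465064]), 'wrist_torque': array([-0.02530235,  0.01710167,  0.00143352]), 'opening': 0.09307286184153606}
0.008
scene {'fx': 424.57189273125084, 'fy': 424.57189273125084, 'cx': 287.5273303149561, 'cy': 211.02617276473404, 'rvec': array([ 0.62380477,  2.6938386 , -1.12767162]), 'tvec': array([ 0.4303023 , -0.00216772,  1.29230879])}
side {'fx': 426.08257746598713, 'fy': 426.08257746598713, 'cx': 277.45772759339354, 'cy': 215.02515038272585, 'rvec': array([ 2.41333758, -0.4218585 ,  0.14212884]), 'tvec': array([-0.41654417,  0.07392464,  1.16826871])}
wrist {'fx': 325.19226210127806, 'fy': 325.19226210127806, 'cx': 277.1804850627856, 'cy': 208.1149719785941, 'rvec': array([-2.85449293e+00,  1.03220989e-03,  2.28232792e-03]), 'tvec': array([-0.59925222, -0.03273513,  0.39172674])}
```

View pics/scene0.png

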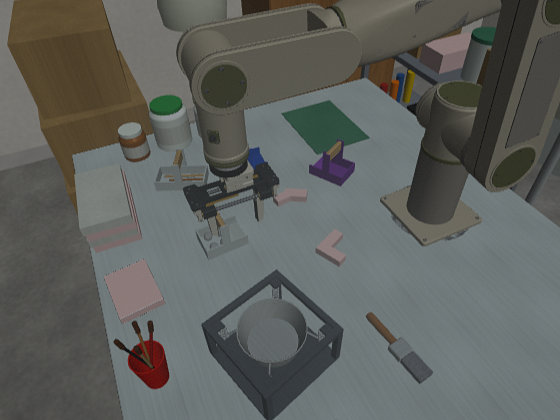

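View pics/side0.png

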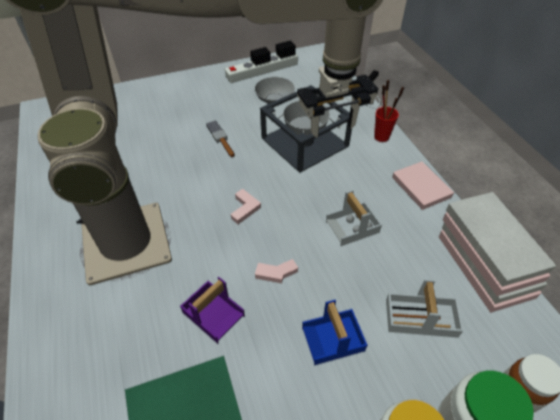

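View pics/wrist0.png

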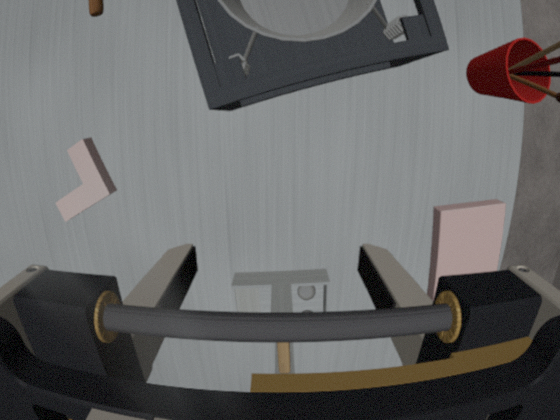

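```bash
python3 - <<'E'
import cv2,numpy as np
a=cv2.imread("pics/side0.png")[180:260,310:400]; b=cv2.imread("pics/scene0.png")[190:270,180:270]
c=cv2.imread("pics/side0.png")[60:175,245:365]
cv2.imwrite("pics/crop1.png",np.hstack([cv2.resize(x,(390,380),interpolation=cv2.INTER_CUBIC) for x in (a,b)]))
cv2.imwrite("pics/crop2.png",cv2.resize(c,None,fx=5,fy=5,interpolation=cv2.INTER_CUBIC))
E
```

```text
(no output)
```

View pics/crop1.png

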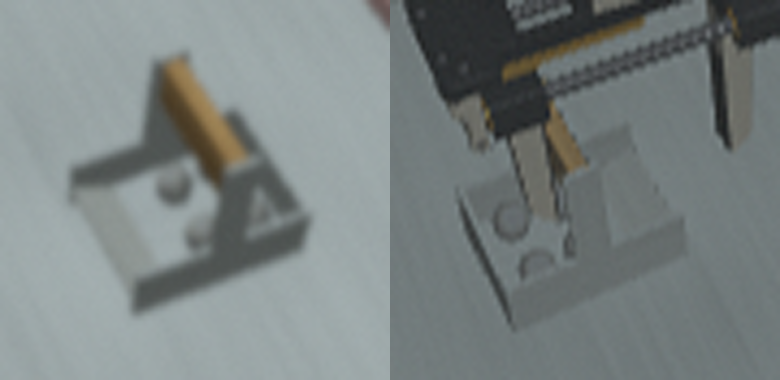

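View pics/crop2.png

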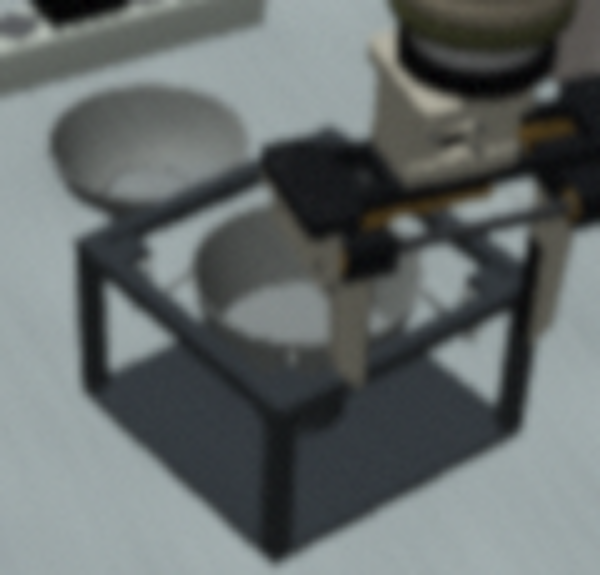

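```bash
cat > h.py <<'E'
import cv2,numpy as np
from scipy.spatial.transform import Rotation as R
from plant import monitor, optics, robot
def cam(n):
    c=optics.read_camera(n); K=np.array([[c['fx'],0,c['cx']],[0,c['fy'],c['cy']],[0,0,1]]); return c,K
def ray(c,K,uv,fish=False):
    M=cv2.Rodrigues(c['rvec'])[0]; 
    if fish: n=cv2.fisheye.undistortPoints(np.array([[uv]],float),K,np.zeros(4)).ravel()
    else: n=((uv[0]-K[0,2])/K[0,0],(uv[1]-K[1,2])/K[1,1])
    d=M.T@np.array([n[0],n[1],1]); o=-M.T@c['tvec']; return o,d
def plane(c,K,uv,z,fish=False):
    o,d=ray(c,K,uv,fish); return o+d*(z-o[2])/d[2]
E
python3 - <<'E'
from h import *
np.set_printoptions(precision=4,suppress=True)
c,K=cam("side"); 
for uv,z in [((341.2,245.7),0),((380.4,231.6),0),((326.2,222.1),.016),((341,238),.016)]: print(uv,plane(c,K,uv,z))
hsv=cv2.cvtColor(c['image'],cv2.COLOR_BGR2HSV); m=cv2.inRange(hsv,(8,90,60),(25,255,255)); m[:,:335]=0;m[:,385:]=0;m[:180]=0;m[260:]=0
ys,xs=np.nonzero(m); print(len(xs)); p=cv2.minAreaRect(np.c_[xs,ys].astype(np.float32)); print(p, cv2.boxPoints(p))
# frame top corners from crop2 (/5 + offset)
for u,v in [(80,243),(278,412),(530,285),(330,130)]: print(plane(c,K,(245+u/5,60+v/5),.126))
c2,K2=cam("scene")
for uv in [(277,272),(203,328),(342,331),(267,400)]: print('scene',plane(c2,K2,uv,.126))
cw,Kw=cam("wrist")
for uv in [(233,273),(328,270)]: print('w',plane(cw,Kw,uv,.036,True), plane(cw,Kw,uv,.016,True))
print('w corner',plane(cw,Kw,(212,108),.126,True),plane(cw,Kw,(447,48),.126,True))
E
```

```text
(341.2, 245.7) [ 0.5495 -0.2133  0.    ]
(380.4, 231.6) [ 0.6723 -0.2067  0.    ]
(326.2, 222.1) [ 0.5383 -0.1355  0.016 ]
(341, 238) [ 0.5534 -0.1998  0.016 ]
196
((355.2364807128906, 204.33111572265625), (24.52825164794922, 9.067316055297852), 54.46232223510742) [[344.4189 196.9865]
 [351.7973 191.7162]
 [366.054  211.6757]
 [358.6757 216.946 ]]
[0.4876 0.2779 0.126 ]
[0.5449 0.0842 0.126 ]
[0.7343 0.1412 0.126 ]
[0.6829 0.338  0.126 ]
scene [0.5473 0.0942 0.126 ]
scene [0.7452 0.1569 0.126 ]
scene [0.4904 0.2901 0.126 ]
scene [0.6846 0.3496 0.126 ]
w [ 0.546 -0.106  0.036] [ 0.5429 -0.1166  0.016 ]
w [ 0.6611 -0.1021  0.036 ] [ 0.6646 -0.1125  0.016 ]
w corner [0.5482 0.0854 0.126 ] [0.7453 0.1455 0.126 ]
```

```bash
cat >> h.py <<'E'
def go(target,ax=None):
    """shift in tool mm to get from present TCP to target"""
    s=monitor.read_state(); M=R.from_rotvec(s['orientation']).as_matrix()
    return 1000*M.T@(np.array(target)-s['tool_pos'])
E
python3 - <<'E'
from h import *
np.set_printoptions(precision=3,suppress=True)
s=monitor.read_state(); print(s['t'],R.from_rotvec(s['orientation']).as_matrix()); print(go([.607,-.167,.2]))
c,K=cam("side"); c2,K2=cam("scene")
b=cv2.boxPoints(((355.236,204.331),(24.528,9.067),54.462))
# handle top face z=.103 : long axis ends
for uv in [(351.5,193),(365.5,212.5)]: print(plane(c,K,uv,.103))
E
```

```text
0.3 [[ 0.    -0.001  1.   ]
 [-1.     0.     0.   ]
 [-0.    -1.    -0.001]]
[167.045  26.28    7.186]
[ 0.607 -0.129  0.103]
[ 0.611 -0.203  0.103]
```

```bash
python3 -m inch '[[[42,0,1,0,-0.054,0],[42,0,1,0,0,0],[42,0,1,0,0,0],[41,10,1,0,0,0],[0,0,0,0,0,0],[0,0,0,0,0,0]]]' 93 50; python3 - <<'E'
from h import *
for n in ("wrist","side"):
    c,K=cam(n); cv2.imwrite(f"pics/{n}1.png",c['image'])
E
```

```text
t: 1.15
tool_pos: [0.6107, -0.1663, 0.2166]
orientation: [-1.234, 1.17, -1.169]
force: [-0.3, 1.2, 0.3]
opening: 0.0929
```

View pics/wrist1.png

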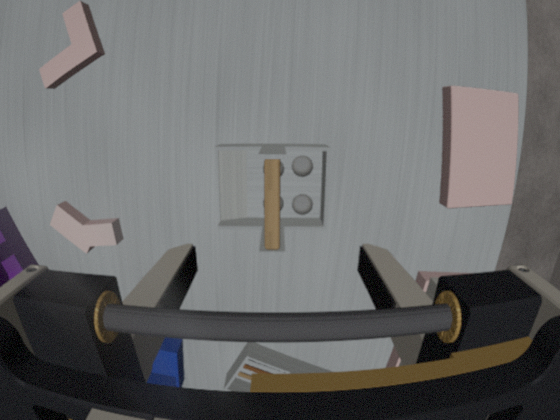

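View pics/side1.png

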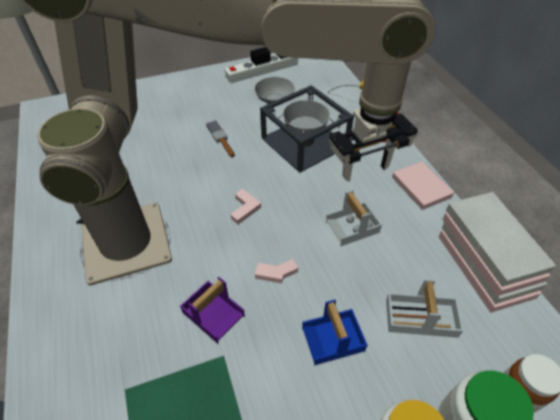

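The wrist view shows the grey tray, with its ramp and mouth on the left (235,185), the balls at (302,165) and (302,204), and the handle at (272,203). The candidates in the side view are:
- Grey open tray with balls (353,218): this one fits, because the crop shows both balls and a ramp.
- Pencil tote (425,313)
- Blue tray (334,335)
- Purple tray (213,310)

The pan is the one in the frame at (306,118), not the dish at (274,90).

```bash
python3 - <<'E'
from h import *
np.set_printoptions(precision=4,suppress=True)
c,K=cam("wrist"); hsv=cv2.cvtColor(c['image'],cv2.COLOR_BGR2HSV); m=cv2.inRange(hsv,(8,90,60),(25,255,255)); m[260:]=0
m[:,:240]=0;m[:,310:]=0
r=cv2.minAreaRect(cv2.findNonZero(m)); print(r)
P=[plane(c,K,p,.103,True) for p in cv2.boxPoints(r)]; print(np.array(P),np.mean(P,0))
for uv in [(217,145),(328,145),(217,226),(325,226)]: print(plane(c,K,uv,.036,True))
mm=np.mean(P,0)
print(go([mm[0],mm[1],.075]))
cs,Ks=cam("side"); im=cs['image'][80:170,250:360]; cv2.imwrite("pics/crop3.png",cv2.resize(im,None,fx=6,fy=6,interpolation=cv2.INTER_CUBIC))
E
```

```text
((271.0254821777344, 204.4876708984375), (14.897541046142578, 87.14491271972656), 0.7252243161201477)
[[ 0.6004 -0.2056  0.103 ]
 [ 0.598  -0.1261  0.103 ]
 [ 0.6105 -0.1256  0.103 ]
 [ 0.6139 -0.205   0.103 ]] [ 0.6057 -0.1656  0.103 ]
[ 0.5453 -0.121   0.036 ]
[ 0.6619 -0.115   0.036 ]
[ 0.5461 -0.2113  0.036 ]
[ 0.6667 -0.2047  0.036 ]
[ -0.1601 142.0858  -5.4135]
```

View pics/crop3.png

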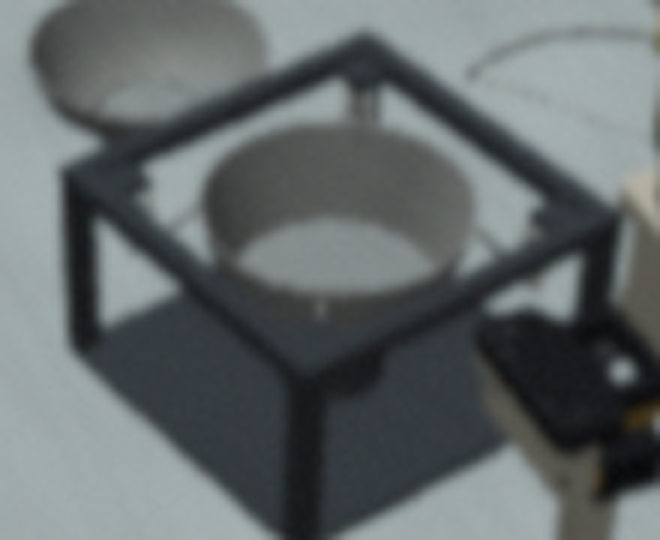

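```bash
python3 -m inch '[[[0,36,-3,0,0,0],[0,36,-2,0,0,0],[0,36,0,0,0,0],[0,34,0,0,0,0],[0,0,0,0,0,0],[0,0,0,0,0,0]]]' 93 50;  python3 -m inch '[[[0,0,0,0,0,0],[0,0,0,0,0,0],[0,0,0,0,0,0],[0,0,0,0,0,0],[0,0,0,0,0,0],[0,0,0,0,0,0]]]' 0 50; python3 - <<'E'
from h import *
np.set_printoptions(precision=4,suppress=True)
c,K=cam("side"); 
P=np.array([plane(c,K,(250+u/6,80+v/6),.126) for u,v in [(65,172),(307,375),(618,218),(368,33)]]); print(P,P.mean(0))
print(plane(c,K,(250+337/6,80+218/6),.118))
c,K=cam("wrist"); cv2.imwrite("pics/wrist2.png",c['image'])
E
```

```text
t: 2.1
tool_pos: [0.6067, -0.1667, 0.0763]
orientation: [-1.234, 1.167, -1.17]
force: [-0.5, -0.6, 0.8]
opening: 0.0931
t: 2.85
tool_pos: [0.6057, -0.1669, 0.0745]
orientation: [-1.234, 1.17, -1.169]
force: [0.1, -0.5, -0.6]
opening: 0.0375
[[0.487  0.2777 0.126 ]
 [0.5463 0.0832 0.126 ]
 [0.7415 0.1421 0.126 ]
 [0.6851 0.3403 0.126 ]] [0.615  0.2108 0.126 ]
[0.6105 0.2018 0.118 ]
```

View pics/wrist2.png

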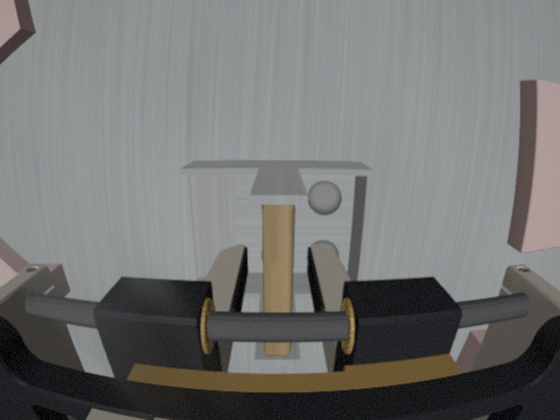

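```bash
python3 -m inch '[[[0,0,0,0,0,0],[0,0,0,0,0,0],[0,0,0,0,0,0],[0,0,0,0,0,0],[0,0,0,0,0,0]]]' 0 50;  python3 -m inch '[[[0,-10,0,0,0,0],[0,-20,0,0,0,0],[0,-30,0,0,0,0],[0,-40,0,0,0,0],[0,-40,0,0,0,0],[0,-30,0,0,0,0],[0,-10,0,0,0,0],[0,0,0,0,0,0]]]'; python3 - <<'E'
from h import *
for n in ("wrist","side"):
    c,K=cam(n); cv2.imwrite(f"pics/{n}3.png",c['image'])
print(monitor.read_state()['force'])
E
```

```text
t: 3.58
tool_pos: [0.6058, -0.1669, 0.0746]
orientation: [-1.234, 1.169, -1.169]
force: [0.1, 0.4, -0.3]
opening: 0.0134
t: 4.58
tool_pos: [0.606, -0.167, 0.2554]
orientation: [-1.234, 1.168, -1.17]
force: [0.3, -0.3, -5.6]
opening: 0.0138
[-0.50118453 -0.0980116  -4.95166382]
```

View pics/wrist3.png

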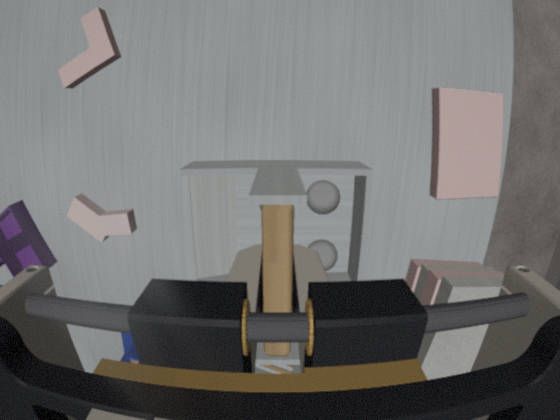

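```bash
python3 -m inch '[[[-10,-5,0,0,0,0],[-25,-5,3,0,0,0],[-35,-5,5,0,0,0],[-40,0,6,0,0,0],[-35,0,6,0,0,0],[-25,0,5,0,0,0],[-10,0,3,0,0,0],[0,0,0,0,0,0]]]'; python3 - <<'E'
from h import *
for n in ("wrist","scene"):
    c,K=cam(n); cv2.imwrite(f"pics/{n}4.png",c['image']); print(c['rvec'],c['tvec'])
E
```

```text
t: 5.68
tool_pos: [0.6238, 0.0149, 0.2691]
orientation: [-1.236, 1.169, -1.168]
force: [0.1, 0.1, -2.9]
opening: 0.0136
[-2.85328049 -0.07745171 -0.01020174] [-0.62359053 -0.06376448  0.42739114]
[ 0.62380477  2.6938386  -1.12767162] [ 0.4303023  -0.00216772  1.29230879]
```

View pics/wrist4.png

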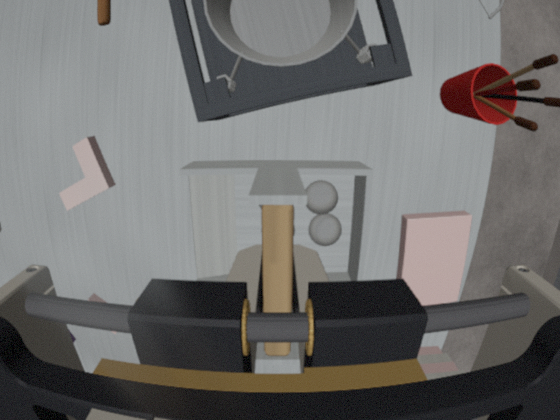

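View pics/scene4.png

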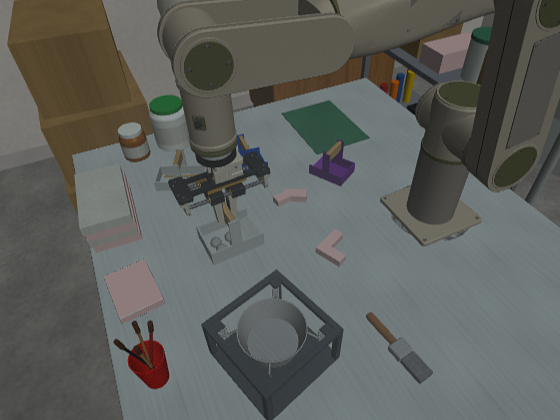

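```bash
python3 - <<'E'
from h import *
np.set_printoptions(precision=4,suppress=True)
c,K=cam("wrist")
print('w corners',plane(c,K,(198,121),.126,True),plane(c,K,(411,75),.126,True))
for uv in [(204,5),(356,5),(282,63)]: print('w rim',plane(c,K,uv,.118,True))
s,Ks=cam("scene")
im=s['image'][260:420,190:355]; cv2.imwrite("pics/crop5.png",cv2.resize(im,None,fx=3.7,fy=3.7,interpolation=cv2.INTER_CUBIC))
E
```

```text
w corners [0.546  0.0842 0.126 ] [0.7459 0.1433 0.126 ]
w rim [0.5436 0.2005 0.118 ]
w rim [0.6897 0.2088 0.118 ]
w rim [0.6216 0.1421 0.118 ]
```

View pics/crop5.png

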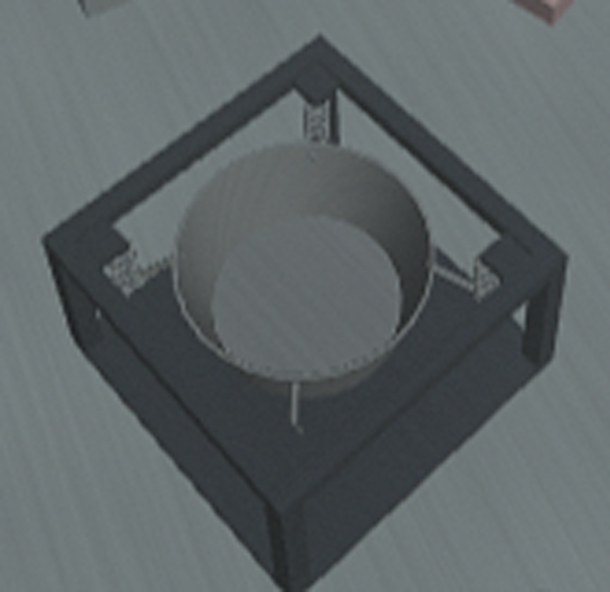

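```bash
python3 - <<'E'
from h import *
print(go([.646,.213,.245]))
E
python3 -m inch '[[[-10,0,0,0,0,0],[-25,0,2,0,0,0],[-40,0,2,0,0,0],[-45,0,2,0,0,0],[-40,0,2,0,0,0],[-25,5,2,0,0,0],[-12,10,1,0,0,0],[0,8,0,0,0,0]]]'; python3 - <<'E'
from h import *
print(go([.646,.213,.245]))
for n in ("wrist","scene"):
    c,K=cam(n); cv2.imwrite(f"pics/{n}6.png",c['image'])
E
```

```text
[-198.32459311   24.45759782   32.61218561]
t: 6.88
tool_pos: [0.624, 0.212, 0.2455]
orientation: [-1.236, 1.169, -1.168]
force: [0.7, 1.4, -4.5]
opening: 0.0135
[ 0.17021239  0.45038203 22.01388516]
```

View pics/scene6.png

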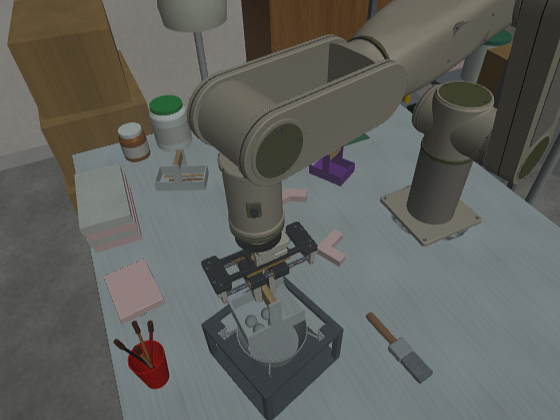

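```bash
python3 -m inch '[[[0,0,11,0,0,0],[0,0,11,0,0,0],[0,0,0,0.06,0,0],[0,0,0,0.1,0,0],[0,0,0,0.1,0,0],[0,0,0,0.1,0,0],[0,0,0,0.05,0,0],[0,0,0,0,0,0]]]'; python3 - <<'E'
from h import *
c,K=cam("scene"); cv2.imwrite("pics/scene7.png",c['image'][180:420,180:500].repeat(2,0).repeat(2,1))
E
```

```text
t: 7.98
tool_pos: [0.6462, 0.2125, 0.2471]
orientation: [-0.92, 0.872, -1.33]
force: [-0.2, -0.1, -2.8]
opening: 0.0139
```

View pics/scene7.png

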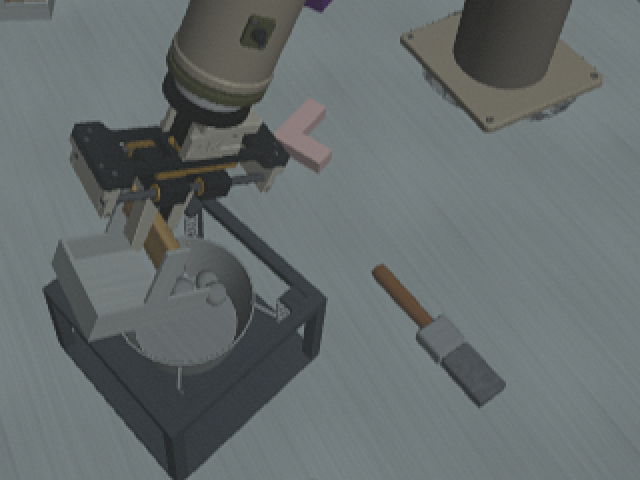

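The tray is tipped mouth-down towards the pan. In the crop the balls, near (210,290), sit at the ramp above the pan. I'll keep tipping.

```bash
python3 -m inch '[[[0,0,0,0.05,0,0],[0,0,0,0.06,0,0],[0,0,0,0.07,0,0],[0,0,0,0.08,0,0],[0,0,0,0.08,0,0],[0,0,0,0.06,0,0],[0,0,0,0.04,0,0],[0,0,0,0,0,0]]]';python3 -m inch '[[[0,0,0,0,0,0],[0,0,0,0,0,0],[0,0,0,0,0,0],[0,0,0,0,0,0]]]'; python3 - <<'E'
from h import *
c,K=cam("scene"); cv2.imwrite("pics/scene8.png",c['image'][180:420,180:500].repeat(2,0).repeat(2,1))
E
```

```text
t: 9.02
tool_pos: [0.6466, 0.2125, 0.2468]
orientation: [-0.576, 0.545, -1.446]
force: [-0.8, -0.3, -2.9]
opening: 0.0134
t: 9.52
tool_pos: [0.6464, 0.2128, 0.2468]
orientation: [-0.575, 0.545, -1.445]
force: [-0.5, -0.2, -2.0]
opening: 0.0136
```

View pics/scene8.png

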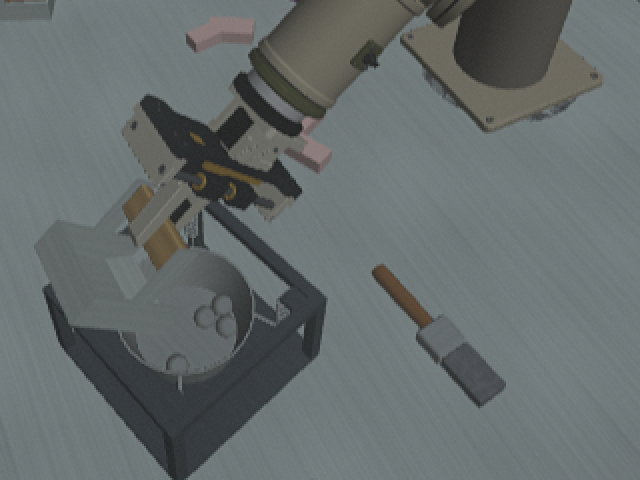

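All four balls lie in the pan at crop (220,303), (205,317), (226,326) and (177,364). I'll level the tray and take it back to where it stood.

```bash
python3 -m inch '[[[0,0,0,-0.06,0,0],[0,-2,0,-0.12,0,0],[0,-3,0,-0.14,0,0],[0,-5,0,-0.14,0,0],[0,-5,0,-0.14,0,0],[0,-5,0,-0.14,0,0],[0,0,0,-0.11,0,0],[0,0,0,0,0,0]]]';python3 -m inch '[[[10,0,0,0,0,0],[30,0,0,0,0,0],[45,0,0,0,0,0],[55,0,0,0,0,0],[55,0,0,0,0,0],[55,0,0,0,0,0],[55,0,0,0,0,0],[45,0,0,0,0,0]]]'; python3 -m inch '[[[25,0,0,0,0,0],[10,0,0,0,0,0],[0,0,0,0,0,0],[0,0,0,0,0,0]]]'; python3 - <<'E'
from h import *
s=monitor.read_state()
print(R.from_rotvec(s['orientation']).as_matrix().round(3)); print(go([.607,-.167,.076]))
for n in ("scene","side","wrist"): c,K=cam(n); cv2.imwrite(f"pics/{n}9.png",c['image'])
E
```

```text
t: 10.58
tool_pos: [0.6386, 0.2119, 0.2618]
orientation: [-1.236, 1.171, -1.169]
force: [-0.1, 0.5, -2.9]
opening: 0.0136
t: 11.58
tool_pos: [0.6555, -0.1396, 0.2656]
orientation: [-1.233, 1.166, -1.173]
force: [0.7, 0.8, -2.0]
opening: 0.014
t: 12.08
tool_pos: [0.6584, -0.1704, 0.2643]
orientation: [-1.235, 1.168, -1.168]
force: [-0.9, -0.1, -1.6]
opening: 0.0137
[[ 0.056  0.     0.998]
 [-0.998  0.     0.056]
 [-0.    -1.     0.   ]]
[ -6.18379749 188.2732634  -51.15391797]
```

View pics/scene9.png

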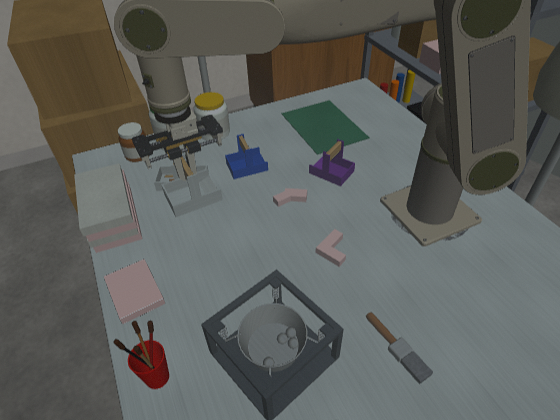

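View pics/wrist9.png

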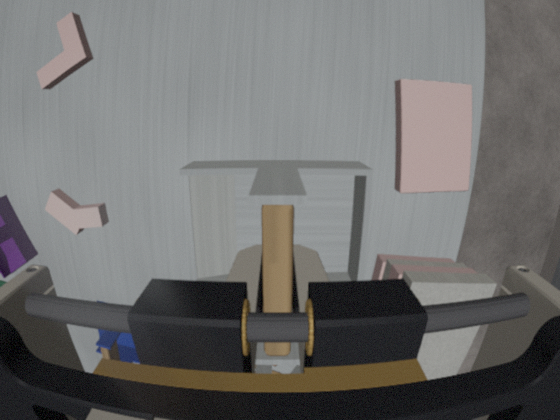

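The tray is empty and all four balls are in the sunken pan at scene (285,338). I'll set the tray down on its old spot, which is clear.

```bash
python3 -m inch '[[[-6,10,-10,0,0,0],[0,30,-20,0,0,0],[0,40,-21,0,0,0],[0,40,0,0,0,0],[0,30,0,0,0,0],[0,20,0,0,0,0],[0,10,0,0,0,0],[0,0,0,0,0,0]]]';python3 -m inch '[[[0,3,0,0,0,0],[0,3,0,0,0,0],[0,2,0,0,0,0],[0,1,0,0,0,0],[0,0,0,0,0,0],[0,0,0,0,0,0]]]'; python3 - <<'E'
from h import *
c,K=cam("side"); cv2.imwrite("pics/side10.png",cv2.resize(c['image'][150:270,280:440],None,fx=4.5,fy=4.5))
E
```

```text
t: 13.22
tool_pos: [0.607, -0.1687, 0.0841]
orientation: [-1.234, 1.169, -1.169]
force: [0.4, -0.4, -2.3]
opening: 0.014
t: 13.98
tool_pos: [0.607, -0.1689, 0.0753]
orientation: [-1.234, 1.169, -1.169]
force: [-0.3, -0.7, -2.1]
opening: 0.0137
```

View pics/side10.png

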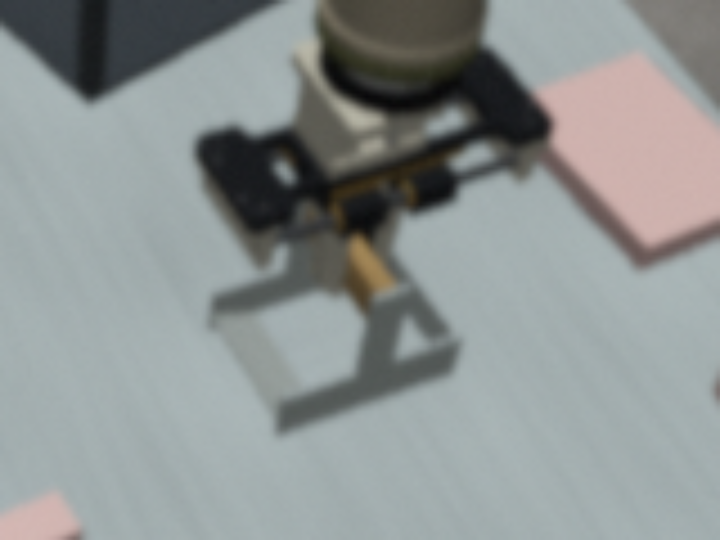

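```bash
python3 -m inch '[[[0,0.7,0,0,0,0],[0,0.5,0,0,0,0],[0,0.5,0,0,0,0],[0,0,0,0,0,0],[0,0,0,0,0,0]]]'; python3 -c "
from plant import monitor;print(monitor.read_state()['force'])"
```

```text
t: 14.65
tool_pos: [0.6071, -0.1689, 0.0746]
orientation: [-1.234, 1.169, -1.17]
force: [-3.5, 1.4, 6.7]
opening: 0.0133
[-3.52711501  1.36927467  6.73785367]
```

Contact: the upward force is 6.7 N. I'll open slowly and retreat.

```bash
python3 -m inch '[[[0,0,0,0,0,0],[0,0,0,0,0,0],[0,0,0,0,0,0],[0,0,0,0,0,0]]]' 50; python3 -m inch '[[[0,0,0,0,0,0],[0,-10,0,0,0,0],[0,-30,0,0,0,0],[0,-40,0,0,0,0],[0,-40,0,0,0,0],[0,-30,0,0,0,0],[0,-10,0,0,0,0],[0,0,0,0,0,0]]]'; python3 -m inch '[[[0,0,0,0,0,0],[0,0,0,0,0,0],[0,0,0,0,0,0],[0,0,0,0,0,0]]]'; python3 - <<'E'
from h import *
for n in ("scene","side"): c,K=cam(n); cv2.imwrite(f"pics/{n}11.png",c['image'])
a=cv2.imread("pics/scene11.png")[160:420,120:360]; b=cv2.imread("pics/side11.png")[60:280,240:420]
cv2.imwrite("pics/c11.png",np.hstack([cv2.resize(a,(400,433)),cv2.resize(b,(354,433))]))
E
```

```text
t: 15.15
tool_pos: [0.6069, -0.1688, 0.0733]
orientation: [-1.234, 1.17, -1.169]
force: [-0.3, 0.3, 1.0]
opening: 0.0477
t: 16.15
tool_pos: [0.6072, -0.1689, 0.2339]
orientation: [-1.234, 1.168, -1.17]
force: [1.1, -0.6, -0.7]
opening: 0.05
t: 16.65
tool_pos: [0.6068, -0.1688, 0.2331]
orientation: [-1.234, 1.17, -1.169]
force: [0.4, 0.0, 0.0]
opening: 0.0501
```

View pics/c11.png

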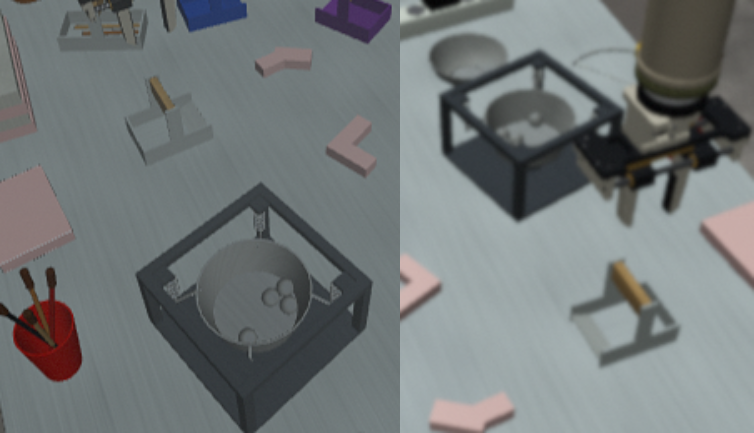

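The tray stands upright and empty at scene (222,238), and all four balls are in the pan. I'll check how far the rim has sunk against the earlier crop.

```bash
python3 - <<'E'
from h import *
a=cv2.imread("pics/side1.png")[80:150,260:350]; b=cv2.imread("pics/side11.png")[80:150,260:350]
cv2.imwrite("pics/c12.png",np.hstack([cv2.resize(x,None,fx=4.4,fy=6,interpolation=cv2.INTER_CUBIC) for x in (a,b)]))
c,K=cam("side")
P=lambda z:cv2.projectPoints(np.array([[.616,.213,z]]),c['rvec'],c['tvec'],K,None)[0].ravel()
print(P(.118),P(.098))
E
```

```text
[306.43992537 113.88198004] [306.16230228 119.07555267]
```

View pics/c12.png

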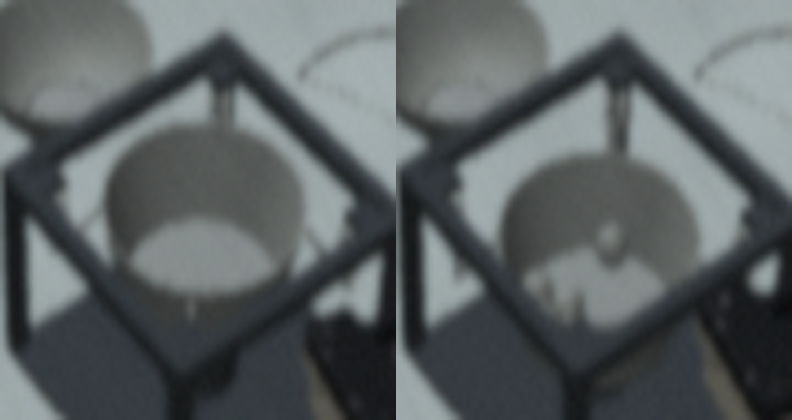

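The rim has dropped about 31 px at 6x scale (122 to 153), which is 5.2 px. A full 20 mm should give 5.2 px, so the pan is on its stop.

```bash
python3 -c "
from plant import robot,monitor;s=monitor.read_state();print(s['t'],s['force']);print(robot.close_job())"
```

```text
16.8 [0.84852934 0.52076538 0.3006478 ]
the job is handed in; nothing more can be done
None
```

I gripped the ball tray by its handle and tipped it about 47° over the sprung pan. I then set it back upright on its old spot, let go, raised the gripper clear and handed the job in at 16.8 s.

**Last checks:**
- **Balls:** all four are in the pan and the tray is empty.
- **Pan:** the rim dropped about 5.2 px in the side view, which matches the full 20 mm, so it is on its stop.
- **Tray:** it stands upright at about (0.607, -0.169), roughly 0.38 m from the pan centre.
- **Forces:** the wrist force read near zero after release. The highest I saw was about 8 N, when the tray touched down.

**One disagreement:** the scene camera first put the frame centre about 12 mm further in y than the other two cameras. I had picked one corner wrongly in that view, so I used the wrist and side value, and the pour landed inside the pan.

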